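Hold the printing screen against the sprung stop

ROBOT

A 7-joint arm with a two-finger parallel gripper is mounted at the origin on the work surface. World frame = base frame: x ahead of the robot, y to its left, z up, the work surface at z = 0. Lengths are in m, angles in rad, forces in N, time in s.
With the tool pointing down it reaches from about 0.4 to 0.85 m from the base axis. Payload 10.4 kg.
Tool frame: the origin (TCP) lies between the finger pads; the fingertips stand 25 mm ahead of it and the grasp point (between the pads) lies 6 mm ahead of it; z points along the fingers, y is the line along which they close (so a half turn about z gives the same grasp; the last joint's range is limited). The gripper opens to 85 mm and grips with 20 to 120 N. Pads are 22 mm wide; open, the fingers measure 114 mm over their backs; the gripper's body (76 mm by 85 mm) begins 54 mm behind the grasp point. The pads swing forward as they close: fully open they stand 13 mm farther back than shut.
Start: joints at [1.215, 0.332, -0.065, 1.46, 0.022, 1.35, -0.088], TCP at [0.204, -0.591, 0.217] pointing down, gripper open.
Joint ranges: [-2.6, 2.6], [-0.5, 2.12], [-1.47, 1.34], [0.16, 2.42], [-1.27, 4.41], [0.06, 2.06], [-2.6, 2.6]. Speed limits (rad/s): [2.22, 2.22, 2.79, 2.79, 3.14, 3.14, 3.14].

INTERFACE

Orientations are given as a unit quaternion [w, x, y, z].
In Python, from cell import ctrl gives the robot as it stands.
- The arm moves only by the tool step_arm, never from a script. Its argument "moves" is a list of rows, each an object with "dp": the shift along the tool's x, y, z in mm, a list of three; "twist": the turn, a rotation vector about the tool's x, y, z in rad, a list of three. A call has 1 to 5 rows; each row shifts and turns the commanded pose from where the row before left it, along the tool's axes as they then stand; what a row does not reach is not made up. A row lasts 1/10 s, in which the tool goes at most 50 mm and 8.59 degrees, less where a joint would pass 70% of its speed; a pose out of reach is approached as far as the arm can. A call with a gripper value outside its range is refused whole. "claw" is the gripper's target within -1 to 1 (fully open at 1, half-way at 0, shut at -1), set as the call begins (left out, the last holds). The fingers move at their own pace and stop on an object; "squeeze" is the grip in N (left out, the last holds). Time passes only in rows, so rows that do not move let the fingers close. It gives the time, the measured TCP pose, the force, the opening and the grip force at its end, in the units of the state.
- ctrl.read_state(): the state, without advancing time (a new reading comes with each control period).
- ctrl.capture(name): name is "scene" or "top" or "wrist"; returns the picture (384x512x3 uint8, red, green, blue); there is no depth.
- ctrl.get_calibration(name): a dict with "intrinsics" (3x3 intrinsics, pixels), "R" (3x3) and "t" (3): a world point X has camera coordinates R X + t; the wrist camera has in their place "mount" (4x4, takes a point from camera to tool coordinates, whose origin is the TCP and whose axes are the flange's). Camera axes: x right, y down, z forward; pixel columns grow to the right and rows downward; lengths in m; the calibration is good to about 2 mm. A picture is of the moment at which its call begins: read the wrist's pose just before it. get_calibration takes no time and is no camera call.
- ctrl.finish_job(): hands the job in; it is judged then, once.
The state is a dict: "time": time; "joints": joint angles; "qvel": joint speeds; "tau": joint torques, N m; "eef_pos": TCP position; "tcp_rot": TCP orientation; "force": force on the tool from outside, world axes, zero at the start; "wrist_torque": the same for the moment, N m; "opening": opening from 0.0 (shut) to 1.0 (fully open); "gripper_force": force on a finger pad.
Only numpy, scipy, OpenCV 4.12 (cv2) and the standard library are available. Lean on these libraries where they do the work, as an engineer would, in place of code of your own. Each camera call takes 0.05 s, during which the arm holds its last target. There are 200 camera calls.

TASK

Pick the small aluminium printing screen up off the table, set it down flat on the bed of the blue press short of the sprung stop, then slide it in under the two clamp jaws, square to the stop bar and centred on it, and press so that the pointer stands in the green band, never letting it reach the red. Finish while still holding it steadily there, so that the printer can tighten the clamp knobs. Leave the jars, tub, tape, squeegee and spatula where they are.

Things in the scene. Friction and masses are not known exactly. Their poses are not given: they have to be found in the camera images.
- screen: small printing screen: frame of aluminium bar, 160 mm along its x, 130 mm along its y, 30 mm tall, bars 20 mm wide (centre lines at y = +-55, x = +-70 mm), thin yellow mesh in the bottom 3 mm of the 120 x 90 mm opening. Origin at the centre of the underside, z up. Both ends alike. 0.2 to 0.4 kg. Starts on the table at the robot's right, its y roughly along world y
- press: blue screen-printing press, fixed. Origin at the centre of the underside of its bed, z up. Bed: grey board 260 mm in x by 300 mm in y, top 15 mm above the origin. Near its +y end a sprung stop bar stands across it (along x), with a fixed blue back block behind (y 128 to 150 mm). The screen is pushed along the press's +y, its 160 mm side along the stop
- jaws (a point): point midway between the tips of the two fixed blue clamp jaws, at the height of their undersides: x = 0, y = 54, z = 53 mm of the press, 38 mm above the bed. Jaws 26 mm wide, centred at x = +-55 mm, reach from here to the back block over the stop bar; black star knobs on top, up to 101 mm above the table. Between them lies the scale
- stop (a joint): travel of the sprung stop bar, 0 (at rest) to 0.045 m, growing as it is pushed towards the press's +y. Spring force about 2.4 N at 0, plus 0.3 N for each mm. A black pointer fixed to it shows the travel on the scale: green band 14 to 30 mm (about 6.6 to 11.4 N), red from 38 mm
- stop_face (a point): middle of the stop bar's front face, 15 mm above the bed; at rest at x = 0, y = 60 mm of the press, moving with the bar; axes as the press's. The bar is aluminium, 240 mm long in x, 20 mm thick, 1 to 33 mm above the bed
- ink_tub: bystander: white lidded ink tub, 132 mm wide, 124 mm tall, origin centre of underside
- red_jar: bystander: ink jar with red cap, 60 mm wide, 85 mm tall, origin centre of underside
- green_jar: bystander: ink jar with green cap, 60 mm wide, 85 mm tall, origin centre of underside
- squeegee: bystander: dark wooden squeegee with orange blade, lying flat, 240 mm along its y, 24 mm tall, origin at the centre of the underside of its handle
- tape_roll: bystander: roll of yellow tape lying flat, 90 mm wide, 25 mm tall, origin centre of underside
- ink_spatula: bystander: ink spatula lying on the table along its x

How it is judged:
On the way, in this order (a step that is already met when the one before it is completed fails the run):
1. the screen is lifted clear of the table (height (world z) of screen above 0.04 m), for 0.1 s.
2. the screen lies flat on the press bed, short of the stop (z of screen in the frame of press between 0.011 and 0.021 m and angle between screen's own z axis and vertical below 0.08 rad and y of screen in the frame of press between -0.12 and -0.007 m and x of screen in the frame of press between -0.08 and 0.08 m and contact force between screen and press above 0.3 N and value of joint stop below 0.004 m), for 0.1 s.
At the end, for the whole second after the job is handed in: Still held through the last second: screen at rest, flat on the bed (5 mm, 0.08 rad), its 160 mm side on the stop bar, square within 0.06 rad, centred within 18 mm, stop pushed in 14 to 30 mm (1 mm grace) with 4.5 to 14 N on the bar (z of screen in the frame of press between 0.011 and 0.021 m and angle between screen's own z axis and vertical below 0.08 rad and value of joint stop between 0.013 and 0.031 m and contact force between screen and stop between 4.5 and 14 N and angle between the y axis of screen and the y axis of press, either way round below 0.06 rad and x of screen in the frame of press between -0.018 and 0.018 m and y of screen in the frame of stop_face between -0.07 and -0.06 m and linear speed of screen below 0.02 m/s); the arm keeps its last pose, push and grip.
It fails at once if the pointer reaches the red band (value of joint stop above 0.038 m).
It fails at once if a jar, the tub, the tape roll, the squeegee or the spatula is moved (distance of any of ink_tub, red_jar, green_jar, squeegee, tape_roll, ink_spatula from where it was at the start of the episode above 0.03 m).
It also fails if it takes over 42 s, if anything falls off the work surface, if the arm or the gripper's body presses on something with over 40 N, if the wrist force passes 120 N, or if a joint passes its speed limit or range.

## Working session

There is one attempt and no reset: what is moved stays moved. The work goes in short steps, Python scripts to look and compute and a tool call to move; the robot and the scene stay as the last step left them, time stands still between calls to the robot, and variables do not carry over. Pictures are saved under pics/ and viewed, at most 10 in all, crops included, and the job is handed in when it is done.

Besides the shell and the picture viewer there is one more tool, called by a JSON object that holds its "api" and its "payload". step_arm: Moves the arm, as the interface text tells. Its arguments: {"type":"object","properties":{"moves":{"type":"array","items":{"type":"object","properties":{"dp":{"type":"array","items":{"type":"number"}},"twist":{"type":"array","items":{"type":"number"}}}}},"claw":{"type":"number"},"squeeze":{"type":"number"}},"required":["moves"]}

```bash
ls; mkdir -p pics; python3 - <<'E'
from cell import ctrl
import cv2,numpy as np
for n in("scene","top"):
    cv2.imwrite(f"pics/{n}0.png",cv2.cvtColor(ctrl.capture(n),cv2.COLOR_RGB2BGR))
    c=ctrl.get_calibration(n);print(n,{k:np.round(v,3).tolist() for k,v in c.items()})
print(ctrl.get_calibration("wrist"));print(ctrl.read_state())
E
```

```text
pics
scene {'intrinsics': [[347.075, 0.0, 257.588], [0.0, 347.075, 198.201], [0.0, 0.0, 1.0]], 'R': [[0.891, 0.454, -0.02], [0.233, -0.494, -0.838], [-0.39, 0.742, -0.546]], 't': [-0.513, -0.103, 1.513]}
top {'intrinsics': [[378.072, 0.0, 252.733], [0.0, 378.072, 190.979], [0.0, 0.0, 1.0]], 'R': [[0.047, -0.999, -0.006], [-0.977, -0.044, -0.207], [0.207, 0.016, -0.978]], 't': [-0.048, 0.604, 1.234]}
{'intrinsics': array([[335.22073401,   0.        , 255.26101377],
       [  0.        , 335.22073401, 189.40237221],
       [  0.        ,   0.        ,   1.        ]]), 'mount': array([[ 2.24431605e-04, -9.60928302e-01, -2.76797304e-01,
         7.00735451e-02],
       [ 9.99999975e-01,  2.16096980e-04,  6.06143743e-05,
        -2.87682497e-04],
       [ 1.56899375e-06, -2.76797311e-01,  9.60928327e-01,
        -1.57135869e-01],
       [ 0.00000000e+00,  0.00000000e+00,  0.00000000e+00,
         1.00000000e+00]])}
{'time': 0.1, 'joints': array([ 1.2154441 ,  0.33275424, -0.06471795,  1.46086106,  0.021625  ,
        1.34988099, -0.08851391]), 'qvel': array([-0.00047619, -0.00206662, -0.00126849, -0.0016192 , -0.00062578,
       -0.00056021, -0.00149674]), 'tau': array([ 1.85119701e-03, -6.26746559e+01,  4.97171679e-02, -3.92426884e+01,
        1.65187876e-02,  7.06433610e-03, -4.59238868e-05]), 'eef_pos': array([ 0.20403907, -0.59038964,  0.21662776]), 'tcp_rot': array([-5.88058292e-04,  9.86188906e-01,  1.65623300e-01, -1.36112051e-04]), 'force': array([ 0.01074876, -0.17311232, -1.27596076]), 'wrist_torque': array([0.0156571 , 0.02043075, 0.02333932]), 'gripper_force': 0.0, 'opening': 1.0003503608519266}
```

View pics/top0.png

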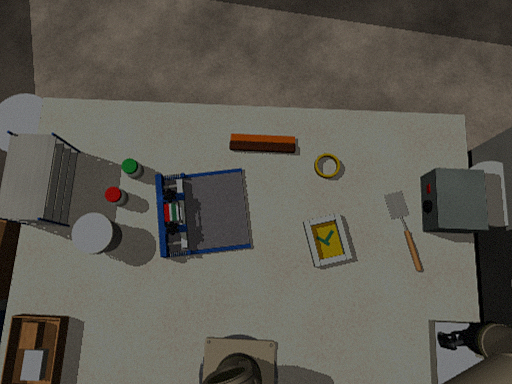

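View pics/scene0.png

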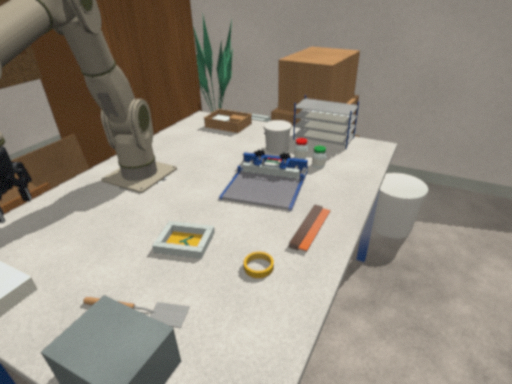

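The top view shows the press around (205,212) with its stop towards the left (+y), and the screen around (329,240). The squeegee, tape and spatula are clear of the path between them. I'll enlarge that area to get the corners.

```bash
python3 - <<'E'
import cv2
a=cv2.imread("pics/top0.png")[155:275,150:360]
a=cv2.convertScaleAbs(cv2.resize(a,None,fx=3.8,fy=3.8,interpolation=cv2.INTER_CUBIC),alpha=1.5)
cv2.imwrite("pics/crop.png",a)
E
```

```text
(no output)
```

View pics/crop.png

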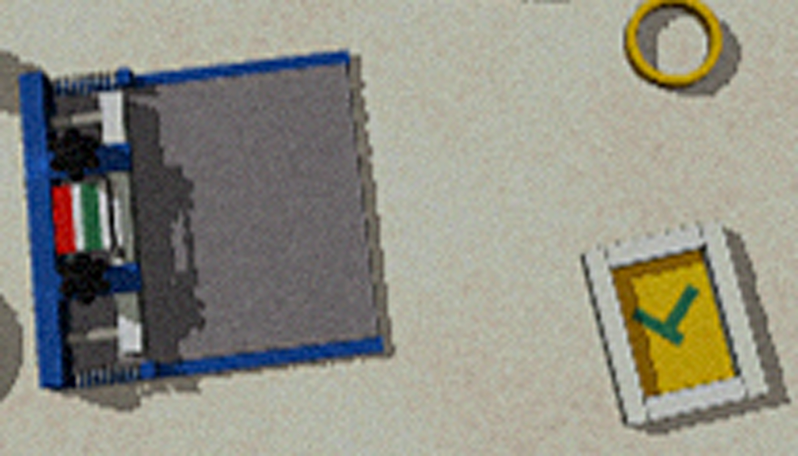

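The crop shows the screen's top-face corners at (583,252), (724,222), (769,395) and (630,428). The bed's front edge runs from (348,53) to (383,350), and the jaw tips are at about (131,157) and (140,277).

```bash
cat >h.py <<'E'
import numpy as np,cv2
from scipy.spatial.transform import Rotation as Ro
from cell import ctrl
def ray(name,px,z,st=None):
    c=ctrl.get_calibration(name);K=c["intrinsics"]
    d=np.linalg.solve(K,np.c_[np.atleast_2d(px),np.ones(len(np.atleast_2d(px)))].T).T
    if name=="wrist":
        T=np.eye(4);q=st["tcp_rot"];T[:3,:3]=Ro.from_quat(np.r_[q[1:],q[0]]).as_matrix();T[:3,3]=st["eef_pos"]
        M=T@c["mount"];R=M[:3,:3];o=M[:3,3];d=d@R.T
    else:
        o=-c["R"].T@c["t"];d=d@c["R"]
    return o+d*((z-o[2])/d[:,2])[:,None]
E
python3 - <<'E'
from h import *
f=lambda p:(np.array(p)+.5)/3.8-.5+[150,155]
s=ray("top",f([(583,252),(724,222),(769,395),(630,428)]),.03)
print(s.round(4),s.mean(0)); 
for i in range(4): d=s[(i+1)%4]-s[i];print(np.linalg.norm(d),np.degrees(np.arctan2(d[1],d[0])))
b=ray("top",f([(348,53),(383,350)]),.018);d=b[0]-b[1];print(b,np.linalg.norm(d),np.degrees(np.arctan2(d[1],d[0])))
k=ray("top",f([(20,75),(42,387)]),.05);d=k[0]-k[1];print(k,np.linalg.norm(d),np.degrees(np.arctan2(d[1],d[0])))
j=ray("top",f([(131,157),(140,277)]),.06);d=j[0]-j[1];print(j,j.mean(0),np.linalg.norm(d),np.degrees(np.arctan2(d[1],d[0])))
st=ctrl.read_state();q=st["tcp_rot"];print(Ro.from_quat(np.r_[q[1:],q[0]]).as_matrix().round(3))
E
```

```text
[[ 0.5145 -0.1981  0.03  ]
 [ 0.548  -0.3262  0.03  ]
 [ 0.394  -0.366   0.03  ]
 [ 0.3594 -0.2428  0.03  ]] [ 0.45395102 -0.28329116  0.03      ]
0.13237635684347515 -75.35005877062264
0.1590756048567723 -165.49663082181735
0.12802711087773544 105.68994756673777
0.16144750157717014 16.056643935107456
[[ 0.69540885  0.02619029  0.018     ]
 [ 0.41846814 -0.02031078  0.018     ]] 0.2808175699512204 9.531611116618562
[[0.65207547 0.32572325 0.05      ]
 [0.37027357 0.27783208 0.05      ]] 0.285842401287015 9.645050084751233
[[0.57797468 0.21482664 0.06      ]
 [0.47003695 0.19766926 0.06      ]] [0.52400581 0.20624795 0.06      ] 0.1092928609831278 9.031957520365852
[[ 0.945  0.327 -0.   ]
 [ 0.327 -0.945  0.001]
 [-0.    -0.001 -1.   ]]
```

{"api": "step_arm", "payload": {"moves": [{"dp":[33,-15,0]},{"dp":[33,-15,0]},{"dp":[33,-15,0]},{"dp":[33,-15,0]},{"dp":[33,-15,0]}], "claw": 1, "squeeze": 80}}

```text
invalid input
```

{"api": "step_arm", "payload": {"moves": [{"dp":[33,-15,0]},{"dp":[33,-15,0]},{"dp":[33,-15,0]},{"dp":[33,-15,0]},{"dp":[33,-15,0],"twist":[0,0,0.06]}]}}

```text
invalid input
```

{"api": "step_arm", "payload": {"moves": [{"dp":[0,0,0]},{"dp":[0,0,0]}]}}

```text
invalid input
```

```bash
python3 - <<'E'
from h import *
s=ctrl.read_state();im=ctrl.capture("wrist")
np.savez("w1.npz",**{k:s[k] for k in("eef_pos","tcp_rot")});print(s["eef_pos"],s["tcp_rot"],s["time"])
cv2.imwrite("pics/w1.png",cv2.convertScaleAbs(cv2.cvtColor(im,cv2.COLOR_RGB2BGR),alpha=1.4))
E
```

```text
[ 0.20403907 -0.59038964  0.21662776] [-5.88058292e-04  9.86188906e-01  1.65623300e-01 -1.36112051e-04] 0.1
```

View pics/w1.png

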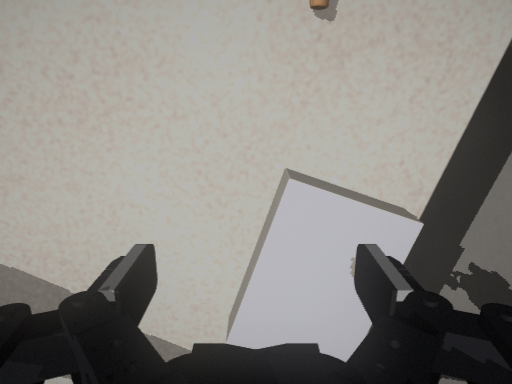

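The moves were refused, so the arm is still at its start and this picture only shows the box under the gripper. Each row probably needs a twist, so I'll resend with one.

{"api": "step_arm", "payload": {"moves": [{"dp":[33,-15,0],"twist":[0,0,0]},{"dp":[33,-15,0],"twist":[0,0,0]},{"dp":[33,-15,0],"twist":[0,0,0]},{"dp":[33,-15,0],"twist":[0,0,0]},{"dp":[33,-15,0],"twist":[0,0,0]}], "claw": 1, "squeeze": 80}}

```text
time: 0.65
eef_pos: [0.3364, -0.4647, 0.2172]
tcp_rot: [-0.0, 0.986, 0.166, -0.0]
force: [0.5, -0.1, 1.0]
opening: 1.0
gripper_force: 0.0
```

{"api": "step_arm", "payload": {"moves": [{"dp":[33,-15,0],"twist":[0,0,0]},{"dp":[33,-15,0],"twist":[0,0,0]},{"dp":[33,-15,0],"twist":[0,0,0]},{"dp":[33,-15,0],"twist":[0,0,0]},{"dp":[0,0,0],"twist":[0,0,0.06]}]}}

```text
time: 1.15
eef_pos: [0.4449, -0.361, 0.2171]
tcp_rot: [-0.001, 0.99, 0.14, 0.001]
force: [-0.9, -0.2, 0.5]
opening: 0.997
gripper_force: 0.0
```

{"api": "step_arm", "payload": {"moves": [{"dp":[0,0,0],"twist":[0,0,0]},{"dp":[0,0,0],"twist":[0,0,0]}]}}

```text
time: 1.35
eef_pos: [0.4401, -0.3668, 0.2171]
tcp_rot: [0.0, 0.991, 0.136, -0.0]
force: [0.0, -0.4, -0.5]
opening: 0.998
gripper_force: 0.0
```

```bash
python3 - <<'E'
from h import *
s=ctrl.read_state();im=ctrl.capture("wrist")
np.savez("w1.npz",**{k:s[k] for k in("eef_pos","tcp_rot")});print(s["eef_pos"],s["tcp_rot"],s["time"])
cv2.imwrite("pics/w2.png",cv2.convertScaleAbs(cv2.cvtColor(im,cv2.COLOR_RGB2BGR),alpha=1.4))
E
```

```text
[ 0.44010757 -0.36675538  0.21709985] [ 3.18832994e-05  9.90686776e-01  1.36160239e-01 -3.15687132e-04] 1.35
```

View pics/w2.png

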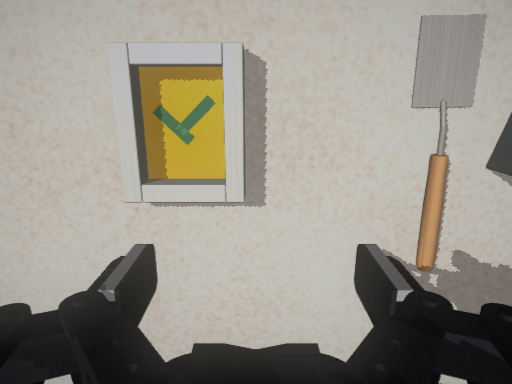

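The wrist view shows the screen's top-face corners at about (109,43), (243,42), (244,202) and (125,202). The bar to grip is the right one, and the spatula's handle end is at (425,268).

```bash
python3 - <<'E'
from h import *
st=np.load("w1.npz");
s=ray("wrist",[(109,43),(243,42),(244,202),(125,202)],.03,st)
print(s.round(4),s.mean(0))
for i in range(4): d=s[(i+1)%4]-s[i];print(np.linalg.norm(d),np.degrees(np.arctan2(d[1],d[0])))
a=np.radians(np.mean([np.degrees(np.arctan2(*(s[0]-s[3])[1::-1])),np.degrees(np.arctan2(*(s[1]-s[2])[1::-1]))]))
g=s.mean(0)[:2]-.055*np.array([-np.sin(a),np.cos(a)]);q=st["tcp_rot"];R=Ro.from_quat(np.r_[q[1:],q[0]]).as_matrix()
print(np.degrees(a),g,np.degrees(np.arctan2(R[1,0],R[0,0])),R.T@(np.r_[g,.031]-st["eef_pos"]))
print(ray("wrist",[(425,268),(437,155)],.01,st))
E
```

```text
[[ 0.5137 -0.2017  0.03  ]
 [ 0.5488 -0.3239  0.03  ]
 [ 0.395  -0.3665  0.03  ]
 [ 0.3603 -0.2427  0.03  ]] [ 0.45443618 -0.28370863  0.03      ]
0.12718019516235926 -73.9405048791822
0.15966014637594278 -164.52924952225925
0.12856905937581278 105.66374366359351
0.15879251840843955 14.96745226059961
15.21910136917019 [ 0.46887428 -0.33677973] 15.6514337055346 [ 0.03590504 -0.02109913  0.1860776 ]
[[ 0.36638156 -0.60098449  0.01      ]
 [ 0.49809477 -0.55752481  0.01      ]]
```

{"api": "step_arm", "payload": {"moves": [{"dp":[18,-11,10],"twist":[0,0,0.007]},{"dp":[18,-10,30],"twist":[0,0,0]},{"dp":[0,0,40],"twist":[0,0,0]},{"dp":[0,0,40],"twist":[0,0,0]},{"dp":[0,0,30],"twist":[0,0,0]}]}}

```text
time: 1.9
eef_pos: [0.4684, -0.3367, 0.0649]
tcp_rot: [-0.0, 0.991, 0.132, -0.001]
force: [-0.1, -0.7, -0.3]
opening: 1.0
gripper_force: 0.0
```

{"api": "step_arm", "payload": {"moves": [{"dp":[0,0,20],"twist":[0,0,0]},{"dp":[0,0,15],"twist":[0,0,0]},{"dp":[0,0,0],"twist":[0,0,0]},{"dp":[0,0,0],"twist":[0,0,0]}]}}

```text
time: 2.3
eef_pos: [0.4701, -0.3369, 0.0331]
tcp_rot: [0.0, 0.991, 0.132, 0.0]
force: [0.7, 0.0, 0.0]
opening: 1.0
gripper_force: 0.0
```

Close.

{"api": "step_arm", "payload": {"moves": [{"dp":[0,0,1],"twist":[0,0,0]},{"dp":[0,0,0],"twist":[0,0,0]},{"dp":[0,0,0],"twist":[0,0,0]},{"dp":[0,0,0],"twist":[0,0,0]},{"dp":[0,0,0],"twist":[0,0,0]}], "claw": -1, "squeeze": 80}}

```text
time: 2.8
eef_pos: [0.47, -0.3364, 0.0315]
tcp_rot: [0.0, 0.991, 0.133, 0.0]
force: [0.5, 0.1, -1.8]
opening: 0.139
gripper_force: 0.0
```

{"api": "step_arm", "payload": {"moves": [{"dp":[0,0,0],"twist":[0,0,0]},{"dp":[0,0,0],"twist":[0,0,0]},{"dp":[0,0,0],"twist":[0,0,0]},{"dp":[0,0,0],"twist":[0,0,0]},{"dp":[0,0,0],"twist":[0,0,0]}]}}

```text
time: 3.3
eef_pos: [0.4699, -0.3363, 0.0313]
tcp_rot: [0.0, 0.991, 0.133, -0.0]
force: [-1.0, -1.5, 0.4]
opening: -0.0
gripper_force: 0.0
```

The gripper shut on nothing, so I'll look with the wrist camera.

```bash
python3 - <<'E'
from h import *
s=ctrl.read_state();im=ctrl.capture("wrist");print(s["opening"],s["gripper_force"],s["eef_pos"])
cv2.imwrite("pics/w3.png",cv2.convertScaleAbs(cv2.cvtColor(im,cv2.COLOR_RGB2BGR),alpha=1.4))
E
```

```text
-0.000440373506686114 0.0 [ 0.46991132 -0.33627321  0.03129264]
```

View pics/w3.png

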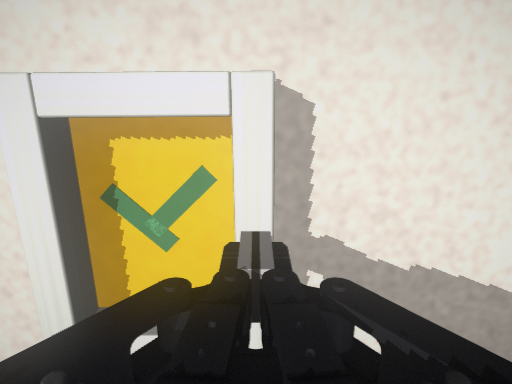

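The picture shows the fingers shut directly over the right bar, at (240–273, 232), with the screen unmoved. By triangulation the real tips are about 12 mm behind the reported TCP when shut and 26 mm when open. That is about 37 mm short of the stated 25 mm ahead. I'll reopen and go about 39 mm lower, checking the force on the way.

{"api": "step_arm", "payload": {"moves": [{"dp":[0,0,0],"twist":[0,0,0]},{"dp":[0,0,0],"twist":[0,0,0]},{"dp":[0,0,0],"twist":[0,0,0]},{"dp":[0,0,0],"twist":[0,0,0]},{"dp":[0,0,0],"twist":[0,0,0]}], "claw": 1}}

```text
time: 3.85
eef_pos: [0.4699, -0.3363, 0.0313]
tcp_rot: [0.0, 0.991, 0.132, 0.0]
force: [-0.3, -0.8, 0.2]
opening: 0.848
gripper_force: 0.0
```

{"api": "step_arm", "payload": {"moves": [{"dp":[0,0,0],"twist":[0,0,0]},{"dp":[0,0,0],"twist":[0,0,0]},{"dp":[0,0,5],"twist":[0,0,0]},{"dp":[0,0,5],"twist":[0,0,0]},{"dp":[0,0,5],"twist":[0,0,0]}]}}

```text
time: 4.35
eef_pos: [0.4698, -0.3362, 0.0157]
tcp_rot: [-0.0, 0.991, 0.133, -0.0]
force: [0.3, 0.2, 1.2]
opening: 1.001
gripper_force: 0.0
```

{"api": "step_arm", "payload": {"moves": [{"dp":[0,0,4],"twist":[0,0,0]},{"dp":[0,0,4],"twist":[0,0,0]},{"dp":[0,0,4],"twist":[0,0,0]},{"dp":[0,0,0],"twist":[0,0,0]}]}}

```text
time: 4.75
eef_pos: [0.4696, -0.3361, 0.0036]
tcp_rot: [-0.0, 0.991, 0.133, -0.0]
force: [0.4, 0.4, 0.9]
opening: 1.002
gripper_force: 0.0
```

{"api": "step_arm", "payload": {"moves": [{"dp":[0,0,4],"twist":[0,0,0]},{"dp":[0,0,4],"twist":[0,0,0]},{"dp":[0,0,3],"twist":[0,0,0]},{"dp":[0,0,0],"twist":[0,0,0]}]}}

```text
time: 5.15
eef_pos: [0.4696, -0.3361, -0.0072]
tcp_rot: [-0.0, 0.991, 0.133, -0.0]
force: [-0.0, -0.8, 0.3]
opening: 0.999
gripper_force: 0.0
```

{"api": "step_arm", "payload": {"moves": [{"dp":[0,0,0],"twist":[0,0,0]},{"dp":[0,0,0],"twist":[0,0,0]},{"dp":[0,0,0],"twist":[0,0,0]},{"dp":[0,0,0],"twist":[0,0,0]},{"dp":[0,0,0],"twist":[0,0,0]}], "claw": -1, "squeeze": 80}}

```text
time: 5.65
eef_pos: [0.4701, -0.3365, -0.0062]
tcp_rot: [0.0, 0.991, 0.133, 0.0]
force: [-0.1, 0.4, -1.1]
opening: 0.215
gripper_force: 78.2
```

{"api": "step_arm", "payload": {"moves": [{"dp":[0,0,0],"twist":[0,0,0]},{"dp":[0,0,0],"twist":[0,0,0]},{"dp":[0,0,0],"twist":[0,0,0]}]}}

```text
time: 5.95
eef_pos: [0.4701, -0.3365, -0.0063]
tcp_rot: [0.0, 0.991, 0.132, 0.0]
force: [-0.3, -0.4, 5.2]
opening: 0.217
gripper_force: 79.0
```

Gripped: opening 0.217 is about 18 mm, with 79 N. Lifting.

{"api": "step_arm", "payload": {"moves": [{"dp":[0,0,-10],"twist":[0,0,0]},{"dp":[0,0,-15],"twist":[0,0,0]},{"dp":[0,0,-20],"twist":[0,0,0]},{"dp":[0,0,-20],"twist":[0,0,0]},{"dp":[0,0,0],"twist":[0,0,0]}]}}

```text
time: 6.45
eef_pos: [0.4717, -0.3374, 0.0619]
tcp_rot: [0.002, 0.991, 0.132, 0.002]
force: [-0.1, -0.2, -2.8]
opening: 0.217
gripper_force: 78.5
```

{"api": "step_arm", "payload": {"moves": [{"dp":[0,0,0],"twist":[0,0,0.05]},{"dp":[0,0,0],"twist":[0,0,0.05]},{"dp":[0,0,0],"twist":[0,0,0]},{"dp":[0,0,0],"twist":[0,0,0]}]}}

```text
time: 6.85
eef_pos: [0.4696, -0.3361, 0.0579]
tcp_rot: [-0.0, 0.996, 0.084, -0.0]
force: [0.2, 0.2, -4.1]
opening: 0.218
gripper_force: 78.5
```

```bash
cat >>h.py <<'E'
A=np.radians(9.5);P=np.array([.533,.153]);X=np.array([np.cos(A),np.sin(A)]);Y=np.array([-np.sin(A),np.cos(A)])
def go(px,py,z):
    s=ctrl.read_state();q=s["tcp_rot"];R=Ro.from_quat(np.r_[q[1:],q[0]]).as_matrix()
    yaw=np.arctan2(R[1,0],R[0,0]);print("t",s["time"],"yaw",np.degrees(yaw),"twist z",yaw-A,"force",s["force"].round(1),"grip",s["gripper_force"],s["opening"])
    d=s["eef_pos"][:2]-P;print("tcp in press",d@X,d@Y,s["eef_pos"][2],"dp mm",1000*R.T@(np.r_[P+px*X+py*Y,z]-s["eef_pos"]))
E
python3 -c "
from h import *
go(0,-.088,.06)"
```

```text
t 6.85 yaw 9.591496723905365 twist z 0.001596919086936821 force [ 0.2  0.2 -4.1] grip 78.54977130889893 0.21752075547454783
tcp in press -0.14320203535029186 -0.4719017690794355 0.05788153085597011 dp mm [ 143.81381032 -383.67340526   -2.04577538]
```

{"api": "step_arm", "payload": {"moves": [{"dp":[12,-32,0],"twist":[0,0,0]},{"dp":[12,-32,0],"twist":[0,0,0]},{"dp":[12,-32,0],"twist":[0,0,0]},{"dp":[12,-32,0],"twist":[0,0,0]},{"dp":[12,-32,0],"twist":[0,0,0]}]}}

```text
time: 7.35
eef_pos: [0.5027, -0.1673, 0.0582]
tcp_rot: [0.0, 0.997, 0.083, -0.0]
force: [0.7, 0.3, -3.0]
opening: 0.218
gripper_force: 78.7
```

{"api": "step_arm", "payload": {"moves": [{"dp":[12,-32,0],"twist":[0,0,0]},{"dp":[12,-32,0],"twist":[0,0,0]},{"dp":[12,-32,0],"twist":[0,0,0]},{"dp":[12,-32,0],"twist":[0,0,0]},{"dp":[12,-32,0],"twist":[0,0,0]}]}}

```text
time: 7.85
eef_pos: [0.5354, 0.0004, 0.0582]
tcp_rot: [0.0, 0.997, 0.083, -0.0]
force: [-0.3, -0.4, -3.6]
opening: 0.214
gripper_force: 78.7
```

{"api": "step_arm", "payload": {"moves": [{"dp":[12,-20,0],"twist":[0,0,0]},{"dp":[12,-14,0],"twist":[0,0,0]},{"dp":[0,0,0],"twist":[0,0,0]},{"dp":[0,0,0],"twist":[0,0,0]}]}}

```text
time: 8.25
eef_pos: [0.5532, 0.0365, 0.0579]
tcp_rot: [0.0, 0.997, 0.084, -0.0]
force: [0.3, -0.4, -2.8]
opening: 0.216
gripper_force: 78.8
```

```bash
python3 - <<'E'
from h import *
go(0,-.088,.010)
s=ctrl.read_state();im=ctrl.capture("wrist")
np.savez("w1.npz",**{k:s[k] for k in("eef_pos","tcp_rot")})
cv2.imwrite("pics/w4.png",cv2.convertScaleAbs(cv2.cvtColor(im,cv2.COLOR_RGB2BGR),alpha=1.4))
E
```

```text
t 8.25 yaw 9.583696909583486 twist z 0.00146078664597582 force [ 0.3 -0.4 -2.8] grip 78.81566047668457 0.2156523451430393
tcp in press 0.0007250262496033075 -0.11820037899291874 0.05793029402959028 dp mm [ -0.64431723 -30.20730106  47.92708481]
```

View pics/w4.png

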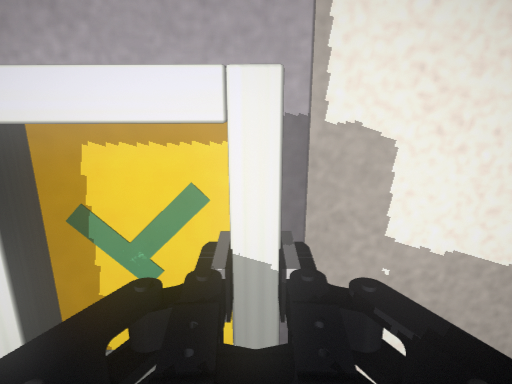

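The wrist view shows the screen held squarely: the gripped bar at u 228–282 is parallel to the bed's front edge at u≈312. Next I'll go forward 25 mm and lower it.

{"api": "step_arm", "payload": {"moves": [{"dp":[0,-12,10],"twist":[0,0,0]},{"dp":[0,-13,14],"twist":[0,0,0]},{"dp":[0,0,12],"twist":[0,0,0]},{"dp":[0,0,7],"twist":[0,0,0]},{"dp":[0,0,3],"twist":[0,0,0]}]}}

```text
time: 8.8
eef_pos: [0.5488, 0.0604, 0.0112]
tcp_rot: [0.0, 0.997, 0.082, -0.001]
force: [0.5, -0.5, -2.7]
opening: 0.22
gripper_force: 78.7
```

{"api": "step_arm", "payload": {"moves": [{"dp":[0,0,2],"twist":[0,0,0]},{"dp":[0,0,1],"twist":[0,0,0]},{"dp":[0,0,0],"twist":[0,0,0]},{"dp":[0,0,0],"twist":[0,0,0]}]}}

```text
time: 9.2
eef_pos: [0.5497, 0.0612, 0.0096]
tcp_rot: [0.0, 0.997, 0.083, 0.0]
force: [-0.1, 0.6, -2.7]
opening: 0.212
gripper_force: 78.7
```

{"api": "step_arm", "payload": {"moves": [{"dp":[0,0,0.7],"twist":[0,0,0]},{"dp":[0,0,0.7],"twist":[0,0,0]},{"dp":[0,0,0],"twist":[0,0,0]},{"dp":[0,0,0],"twist":[0,0,0]}]}}

```text
time: 9.6
eef_pos: [0.5497, 0.0612, 0.0087]
tcp_rot: [0.0, 0.997, 0.083, 0.0]
force: [-3.6, -1.4, 5.1]
opening: 0.22
gripper_force: 80.1
```

```bash
python3 - <<'E'
from h import *
go(0,-.038,.0087)
im=ctrl.capture("top")
a=im[155:275,150:360]
cv2.imwrite("pics/t2.png",cv2.convertScaleAbs(cv2.cvtColor(cv2.resize(a,None,fx=3.8,fy=3.8,interpolation=cv2.INTER_CUBIC),cv2.COLOR_RGB2BGR),alpha=1.5))
E
```

```text
t 9.6 yaw 9.486893407691602 twist z -0.0002287531894981376 force [-3.6 -1.4  5.1] grip 80.08941292762756 0.21957160916312332
tcp in press 0.0013212817061818475 -0.0932548005118174 0.008708590250813802 dp mm [-1.33392610e+00 -5.52544958e+01 -1.31038065e-02]
```

View pics/t2.png

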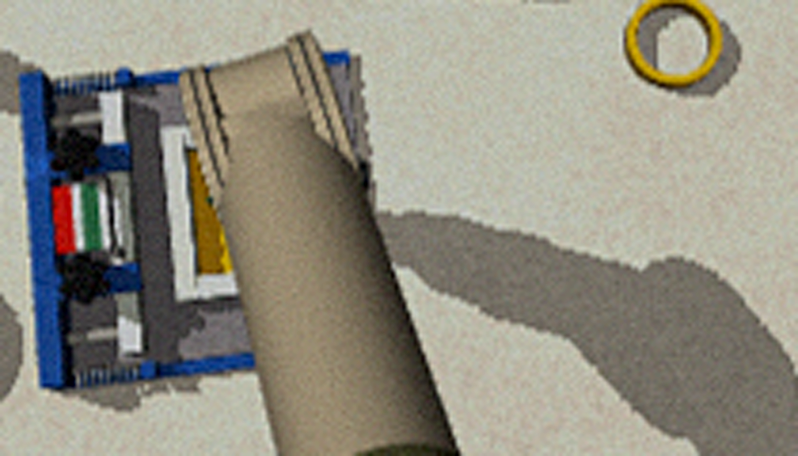

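The top view shows the screen's front edge from (162,128) to (178,300), parallel to the stop bar and short of it, with its middle between the two jaws.

```bash
python3 - <<'E'
from h import *
f=lambda p:(np.array(p)+.5)/3.8-.5+[150,155]
s=ray("top",f([(162,128),(178,300)]),.045)[:,:2]
d=s[0]-s[1];print(np.linalg.norm(d),np.degrees(np.arctan2(d[1],d[0])),(s.mean(0)-P)@X,(s.mean(0)-P)@Y)
E
```

```text
0.1588666956878012 9.755945156495457 0.0020775461263488194 0.02520432316748792
```

{"api": "step_arm", "payload": {"moves": [{"dp":[0,-6,0],"twist":[0,0,0]},{"dp":[0,-6,0],"twist":[0,0,0]},{"dp":[0,-6,0],"twist":[0,0,0]},{"dp":[0,-5,0],"twist":[0,0,0]},{"dp":[0,-5,0],"twist":[0,0,0]}]}}

```text
time: 10.15
eef_pos: [0.5457, 0.0888, 0.0087]
tcp_rot: [0.0, 0.997, 0.083, 0.001]
force: [0.8, -5.3, 6.6]
opening: 0.217
gripper_force: 80.0
```

{"api": "step_arm", "payload": {"moves": [{"dp":[-1,-4,0],"twist":[0,0,0]},{"dp":[0,-4,0],"twist":[0,0,0]},{"dp":[0,-4,0],"twist":[0,0,0]},{"dp":[0,-4,0],"twist":[0,0,0]},{"dp":[0,0,0],"twist":[0,0,0]}]}}

```text
time: 10.65
eef_pos: [0.542, 0.1029, 0.0087]
tcp_rot: [0.001, 0.997, 0.082, 0.001]
force: [-0.1, -8.8, 9.0]
opening: 0.212
gripper_force: 80.4
```

{"api": "step_arm", "payload": {"moves": [{"dp":[0,-3,0],"twist":[0,0,0]},{"dp":[0,-3,0],"twist":[0,0,0]},{"dp":[0,-3,0],"twist":[0,0,0]},{"dp":[0,-2,0],"twist":[0,0,0]},{"dp":[0,0,0],"twist":[0,0,0]}]}}

```text
time: 11.15
eef_pos: [0.5405, 0.1122, 0.0087]
tcp_rot: [0.002, 0.997, 0.081, 0.001]
force: [0.1, -13.2, 9.4]
opening: 0.217
gripper_force: 80.6
```

```bash
python3 - <<'E'
from h import *
go(0,-.038,.0087)
im=ctrl.capture("top")
a=im[165:260,150:250]
cv2.imwrite("pics/t3.png",cv2.convertScaleAbs(cv2.cvtColor(cv2.resize(a,None,fx=6,fy=6,interpolation=cv2.INTER_CUBIC),cv2.COLOR_RGB2BGR),alpha=1.5))
E
```

```text
t 11.15 yaw 9.343856548258582 twist z -0.0027252173383166267 force [  0.1 -13.2   9.4] grip 80.56153178215027 0.21745078701628287
tcp in press 0.0006329440470284326 -0.04143533988450527 0.008682616750063488 dp mm [-0.64229007 -3.43350048 -0.03191248]
```

View pics/t3.png

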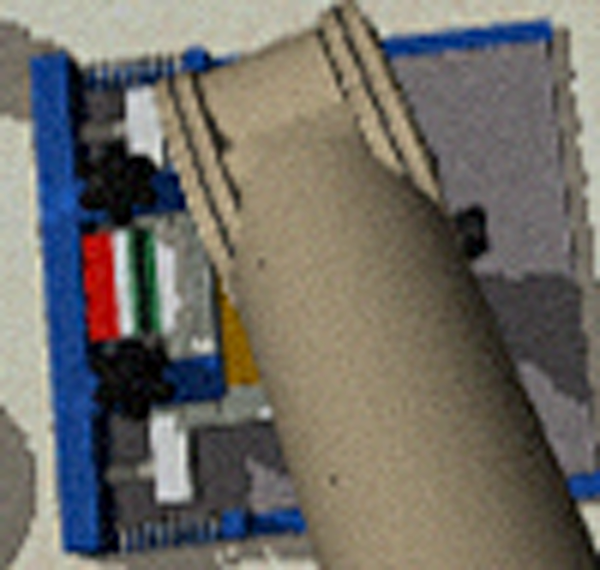

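The black pointer stands at about (145,280), mid-way in the green band (u 128–158), and the screen is centred and square. I'll let it settle, then hand in.

{"api": "step_arm", "payload": {"moves": [{"dp":[0,0,0],"twist":[0,0,0]},{"dp":[0,0,0],"twist":[0,0,0]},{"dp":[0,0,0],"twist":[0,0,0]},{"dp":[0,0,0],"twist":[0,0,0]},{"dp":[0,0,0],"twist":[0,0,0]}]}}

```text
time: 11.7
eef_pos: [0.5405, 0.1122, 0.0087]
tcp_rot: [0.002, 0.997, 0.081, 0.001]
force: [0.2, -14.2, 9.5]
opening: 0.22
gripper_force: 80.6
```

```bash
python3 -c "
from h import *
go(0,-.038,.0087);print(ctrl.finish_job())"
```

```text
t 11.7 yaw 9.339449494721448 twist z -0.00280213493285128 force [  0.2 -14.2   9.5] grip 80.55479764938354 0.21962370768576595
tcp in press 0.0006368993438786187 -0.041436617016899456 0.008693872178034537 dp mm [-0.64652165 -3.434767   -0.02000595]
the job is handed in; nothing more can be done
None
```

The job is handed in at about 11.7 s, with the arm still holding the screen flat, square and centred against the stop and the pointer in the middle of the green band; the hand-in call did not return a verdict.

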